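# Clamp the honey jar in the ratchet jar holder

## Robot

A 6-joint arm with a two-finger parallel gripper is mounted at the origin on a cart in front of the work surface, level with it; the furniture and walls round the work are solid. World frame = base frame: x ahead of the robot, y to its left, z up, the work surface at z = 0. Lengths are in m, angles in rad, forces in N, time in s.
With the tool pointing down it reaches from about 0.3 to 0.775 m from the base axis. Payload 14.6 kg.
Tool frame: the origin (TCP) lies midway between the tips of the shut fingers; the grasp point (between the pads) lies 19 mm behind it; z points along the fingers, y is the line along which they close (so a half turn about z gives the same grasp; the last joint's range is limited). The gripper opens to 85 mm and grips with 20 to 120 N. Pads are 22 mm wide; open, the fingers measure 114 mm over their backs; the gripper's body (76 mm by 85 mm) begins 54 mm behind the grasp point. The pads swing forward as they close: fully open they stand 13 mm farther back than shut.
Start: joints at [-1.214, 0.3, 1.521, -0, 1.321, -0.067], TCP at [0.226, -0.501, 0.231] pointing down, gripper open.
Joint ranges: [-3.03, 3.03], [-0.79, 2.21], [0.23, 2.52], [-1.04, 4.18], [0, 3.07], [-2.55, 2.55]. Speed limits (rad/s): [2.22, 2.22, 2.57, 3.14, 3.14, 3.14].

## Interface

Orientations are given as a unit quaternion [x, y, z, w].
In Python, from station import bot, optics, ticket gives the robot as it stands.
- The arm moves only by the tool carry_out, never from a script. Its argument "series" is a list that holds one entry, the list of rows, each a list of 5 numbers: the shift along the tool's x, y, z in cm, then the turn about the tool's z in rad, then the opening, from -1 (shut) to 1 (fully open). In form: [[[x, y, z, turn, gripper], ...]]. A call has 1 to 20 rows; each row shifts and turns the commanded pose from where the row before left it, along the tool's axes as they then stand; what a row does not reach is not made up. A row lasts 1/10 s, in which the tool goes at most 50 mm and 8.59 degrees, less where a joint would pass 70% of its speed; a pose out of reach is approached as far as the arm can. A call with a gripper value outside its range is refused whole. The fingers move at their own pace and stop on an object; the grip force is fixed at half the most. Time passes only in rows, so rows that do not move let the fingers close. It gives the time, the measured TCP pose, the force, the opening and the grip force at its end, in the units of the state.
- bot.observe(): the state, without advancing time (a new reading comes with each control period).
- optics.read_camera(name): name is "scene" or "side" or "wrist"; returns a dict with "pixels" (384x512x3 uint8, red, green, blue), "z_map" (384x512 float32, m along the optical axis (not along the pixel's ray), 0 where there is no reading), "fx", "fy", "cx", "cy" (pixels), "R" (3x3) and "t" (3): a world point X has camera coordinates R X + t. Camera axes: x right, y down, z forward; pixel columns grow to the right and rows downward; lengths in m; the calibration is good to about 2 mm. A picture is of the moment at which its call begins.
- ticket.sign_off(): hands the job in; it is judged then, once.
The state is a dict: "t": time; "qpos": joint angles; "dq": joint speeds; "effort": joint torques, N m; "position": TCP position; "tool_rot": TCP orientation; "force": force on the tool from outside, world axes, zero at the start; "ft_torque": the same for the moment, N m; "opening": finger opening in m; "finger_force": force on a finger pad.
Only numpy, scipy, OpenCV 4.12 (cv2) and the standard library are available. Lean on these libraries where they do the work, as an engineer would, in place of code of your own. Each camera call takes 0.05 s, during which the arm holds its last target. There are 200 camera calls.

## Task

Stand the honey jar upright on the board of the jar holder, between the V jaw and the moving jaw. Then wind the knob clockwise until the jaw grips the jar, stopping at the first click at which it does (the third tooth), so that the pawl holds it there when you let go. Leave the mug and the small glass where they are.

Things in the scene. Friction and masses are not known exactly. Their poses are not given: they have to be found in the camera images.
- honey_jar: The jar to be clamped: round clear jar of honey with a dark screw lid, 65 mm diameter, 86 mm high, about 0.3 kg. Origin at the centre of its underside, z up. The mug, the small glass and the jar may stand in one another's places.
- holder: The jar holder, fixed to the worktop: wooden board 134 mm (x) by 250 mm (y), 12 mm thick, origin on the worktop near the board's middle. Its +y end carries the fixed wooden V jaw (top 46 mm above the worktop, flared on top as a lead-in) that opens toward -y; then comes the moving jaw with its black rubber pad, and at the -y end the ratchet wheel with its knob.
- jar_seat (a point): Where the centre of the jar's underside belongs: on the top of the holder's board (12 mm above the worktop), where a 65 mm jar touches both sides of the V jaw. It lies at x = 0, y = +70 mm in the holder's frame and has the holder's axes. Best set the jar down about 6 mm short of it (toward -y), midway between the jaws: winding the jaw pushes it home.
- jaw_pad: Middle of the moving jaw's flat rubber pad, on the side toward the jar (56 mm wide, top 46 mm above the worktop). It moves along the holder's +y as the knob is wound, 8.4 mm a tooth: at tooth 0, 1, 2 it is 21, 13, 4 mm short of a jar seated in the V; at tooth 3 it presses the jar with about 4 N (the pad is sprung); a fourth tooth would be too tight.
- knob_grip (a point): Point on the knob's vertical axis at the height to grip it, 78 mm above the worktop, at x = 0, y = -70 mm in the holder's frame; its axes turn with the knob. The knob is a black upright bar 70 mm long (along this x), 16 mm thick (this y), 59 to 93 mm above the worktop, a white line on its -x end. Below it is the steel toothed wheel (86 mm diameter, top 39 mm up).
- ratchet (a joint): Angle of knob and wheel in rad, growing clockwise seen from above; 0 with the jaw wide open and the bar along the holder's x. The pawl catches at tooth 0 (about 0), 1 (0.42), 2 (0.84), 3 (1.26) and 4 (1.68). It starts caught at tooth 0 or 1. Winding takes up to about 0.3 N m, so the knob can lag the fingers by up to 0.1 rad; it cannot be wound back past a caught tooth.
- mug: Bystander: two-tone mug with a handle, 88 mm diameter, 90 mm high; origin at the centre of its underside.
- small_glass: Bystander: small clear tumbler, 64 mm diameter, 72 mm high; origin at the centre of its underside.
- pawl: Sprung steel pawl, an arm 46 mm long on a post at the holder's front right (origin on the worktop, under the post: x = -50, y = -115 mm in the holder's frame; 34 mm high). It clicks behind each tooth. When let go, the knob is turned back by a spring (0.06 to 0.1 N m) until the pawl stops it at the last tooth passed: so turn 0.05 to 0.25 rad past the wanted tooth, then let go.
Mind the look-alikes: they are no part of the job. What is shaped like the honey_jar but blue or turquoise is not meant.

How it is judged:
On the way:
1. the jar stands released on the board between the jaws, before the jaw is closed on it (horizontal distance between honey_jar and jar_seat below 0.02 m and height (world z) of honey_jar below 0.016 m and angle between honey_jar's own z axis and vertical below 0.1 rad and contact force between the fingers and honey_jar below 0.1 N and value of joint ratchet below 1 rad), for 0.1 s.
At the end, for the whole second after the job is handed in: The jar stands upright (within 6 degrees) on the holder's board, its centre within 7 mm of the seat in the V jaw, gripped by the moving jaw's pad with over 1.5 N; the ratchet rests at the third tooth (1.17 to 1.35 rad), held by its pawl; everything is still (horizontal distance between honey_jar and jar_seat below 0.007 m and height (world z) of honey_jar between 0.008 and 0.016 m and angle between honey_jar's own z axis and vertical below 0.1 rad and linear speed of honey_jar below 0.02 m/s and value of joint ratchet between 1.17 and 1.35 rad and not (velocity of joint ratchet above 0.05 rad/s or velocity of joint ratchet below -0.05 rad/s) and contact force between honey_jar and jaw_pad above 1.5 N); the robot touches nothing.
It fails at once if the mug is pushed more than 30 mm or tipped (distance of mug from where it was at the start of the episode above 0.03 m or angle between mug's own z axis and vertical above 0.3 rad).
It fails at once if the small glass is pushed more than 30 mm or tipped (distance of small_glass from where it was at the start of the episode above 0.03 m or angle between small_glass's own z axis and vertical above 0.3 rad).
It also fails if it takes over 48 s, if anything falls off the work surface, if the arm or the gripper's body presses on something with over 40 N, if the wrist force passes 120 N, or if a joint passes its speed limit or range.

## Working session

There is one attempt and no reset: what is moved stays moved. The work goes in short steps, Python scripts to look and compute and a tool call to move; the robot and the scene stay as the last step left them, time stands still between calls to the robot, and variables do not carry over. Pictures are saved under pics/ and viewed, at most 10 in all, crops included, and the job is handed in when it is done.

Besides the shell and the picture viewer there is one more tool, called as name(argument=value, ...), one argument or row to a line, values as JSON. carry_out: Moves the arm, as the interface text tells. Its arguments: {"type":"object","properties":{"series":{"type":"array"}},"required":["series"]}

```bash
mkdir -p pics
cat > h.py <<'E'
import numpy as np, cv2
from station import bot, optics, ticket
def grab(n):
    c=optics.read_camera(n); v,u=np.mgrid[0:384,0:512]; z=c["z_map"]
    P=np.stack([(u-c["cx"])/c["fx"]*z,(v-c["cy"])/c["fy"]*z,z],-1)
    c["W"]=(P-c["t"])@c["R"]; c["W"][z==0]=np.nan
    return c
def save(c,f): cv2.imwrite("pics/"+f,c["pixels"][:,:,::-1])
E
python3 - <<'E'
from h import *
s=bot.observe(); print(s)
a=grab("scene"); b=grab("side")
np.savez("s0.npz",a=a["W"],b=b["W"],ap=a["pixels"],bp=b["pixels"])
cv2.imwrite("pics/a.png",np.vstack([a["pixels"],])[:,:,::-1])
cv2.imwrite("pics/b.png",b["pixels"][:,:,::-1])
E
```

```text
{'t': 0.0, 'qpos': array([-1.21357909e+00,  3.00489286e-01,  1.52156623e+00,  9.85189340e-06,
        1.32069475e+00, -6.65744943e-02]), 'dq': array([ 0.00056478, -0.00039099,  0.00118306,  0.00044639, -0.00189204,
        0.00121837]), 'effort': array([-9.77415802e-04, -5.43504918e+01, -3.61790085e+01, -1.03626530e-04,
        4.01225203e-03,  4.94533276e-05]), 'position': array([ 0.22610395, -0.5011274 ,  0.23071762]), 'tool_rot': array([ 9.77634039e-01,  2.10312508e-01, -7.90949256e-05, -5.73392438e-04]), 'force': array([ 0.20227425,  0.29803676, -0.15826821]), 'ft_torque': array([ 0.01517705,  0.02888355, -0.01292403]), 'finger_force': 0.0, 'opening': 0.08552121905348775}
```

View pics/a.png

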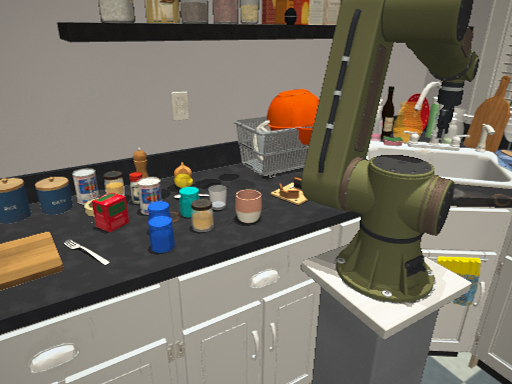

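View pics/b.png

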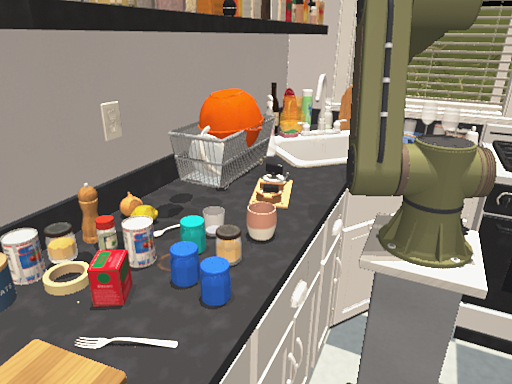

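Scene view: the amber jar with a brownish lid is at (203,215), the turquoise one at (188,202), blue ones at (161,230), the glass at (218,197), and the mug at (248,206). Another dark-lidded jar stands at (115,185). The holder is at (293,193). Next I'll measure these and enlarge the candidates.

Run:
```python
from h import *
d=np.load("s0.npz"); A,B=d["a"],d["b"]
for n,W,l in [("a",A,[(203,203),(203,218),(115,180),(188,190),(218,188),(248,195),(248,210),(293,190),(285,192)]),("b",B,[(228,231),(228,248),(60,228),(60,247),(192,220),(213,210),(261,206),(270,190),(273,178),(268,195)])]:
    for u,v in l: print(n,u,v,np.round(W[v,u],3))
a=cv2.resize(d["ap"][150:250,90:330],None,fx=3.3,fy=3.0,interpolation=cv2.INTER_CUBIC)
b1=cv2.resize(d["bp"][140:290,30:310],(792,300),interpolation=cv2.INTER_CUBIC)
cv2.imwrite("pics/c.png",np.vstack([a[:, :792],b1])[:,:,::-1])
```

```text
a 203 203 [0.456 0.312 0.082]
a 203 218 [0.424 0.328 0.049]
a 115 180 [0.822 0.499 0.068]
a 188 190 [0.569 0.316 0.084]
a 218 188 [0.594 0.194 0.055]
a 248 195 [0.468 0.143 0.066]
a 248 210 [0.397 0.184 0.051]
a 293 190 [ 0.47  -0.048  0.041]
a 285 192 [ 0.488 -0.026  0.031]
b 228 231 [0.455 0.323 0.085]
b 228 248 [0.443 0.346 0.051]
b 60 228 [0.841 0.501 0.086]
b 60 247 [0.825 0.523 0.046]
b 192 220 [0.571 0.312 0.084]
b 213 210 [0.582 0.187 0.058]
b 261 206 [0.454 0.124 0.072]
b 270 190 [ 0.524 -0.116  0.021]
b 273 178 [ 0.543 -0.189  0.04 ]
b 268 195 [ 0.52  -0.089  0.013]
```

View pics/c.png

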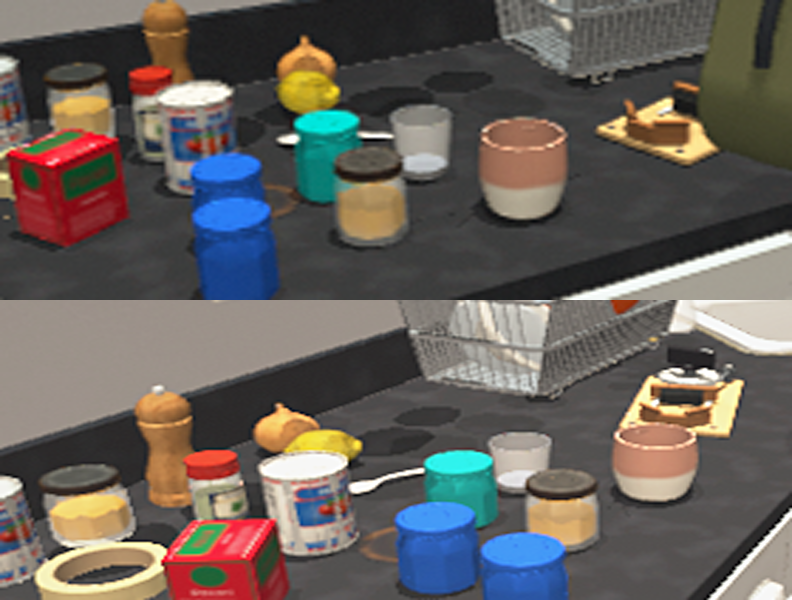

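The amber jar with the dark lid, scene (203,215) / side (228,245), fits: its top is 85 mm up and it is within reach. The one at (115,185) is 0.98 m from the base and the others are blue or turquoise. Next, fit the objects.

```bash
cat >> h.py <<'E'
from scipy.optimize import least_squares
def circ(p,r=None):
    m=p.mean(0)
    h=cv2.convexHull(p.astype(np.float32))[:,0]
    (x,y),R=cv2.minEnclosingCircle(h); return np.round([x,y,R],4)
def near(W,c,r,z0,z1):
    W=W.reshape(-1,3); k=(np.hypot(W[:,0]-c[0],W[:,1]-c[1])<r)&(W[:,2]>z0)&(W[:,2]<z1)
    return W[k]
E
python3 - <<'E'
from h import *
d=np.load("s0.npz"); A,B=d["a"],d["b"]
for n,c,z0,z1 in [("jar",(.455,.317),.078,.092),("turq",(.57,.315),.078,.092),("mug",(.455,.135),.08,.096),("glass",(.585,.19),.06,.08)]:
    for W in (A,B):
        p=near(W,c,.055,z0,z1); print(n,len(p),circ(p[:,:2]) if len(p)>5 else "", np.round(np.percentile(p[:,2],[5,50,95]),3) if len(p) else "")
for W in (A,B):
    p=near(W,(.5,-.12),.2,.008,.016); 
    print(len(p),cv2.minAreaRect(p[:,:2].astype(np.float32)),p.min(0),p.max(0))
    p=near(W,(.5,-.12),.2,.055,.1);print(len(p),np.round(p.mean(0),3) if len(p) else "")
E
```

```text
jar 177 [0.4551 0.3181 0.0337] [0.08  0.083 0.085]
jar 303 [0.4588 0.3187 0.0334] [0.08  0.085 0.087]
turq 143 [0.5682 0.3145 0.0352] [0.08  0.083 0.085]
turq 271 [0.5671 0.3154 0.0336] [0.079 0.085 0.087]
mug 55 [0.4362 0.156  0.0408] [0.081 0.085 0.088]
mug 86 [0.4444 0.15   0.0429] [0.081 0.085 0.09 ]
glass 58 [0.5646 0.208  0.0332] [0.061 0.065 0.07 ]
glass 108 [0.567  0.2088 0.0331] [0.061 0.066 0.072]
228 ((0.5662402510643005, -0.07262007147073746), (0.11374688148498535, 0.28469300270080566), 79.89033508300781) [ 0.42734696 -0.1512883   0.00800258] [ 0.69967724 -0.01138604  0.01581687]
241 [ 0.688 -0.123  0.079]
417 ((0.5244807600975037, -0.13630543649196625), (0.13352862000465393, 0.2507040500640869), 15.81319522857666) [ 0.42938409 -0.27400066  0.0081764 ] [0.61675861 0.00078942 0.01594607]
330 [ 0.612 -0.16   0.078]
```

carry_out(
  series=[
    [[0,0,-3,0,1],[0,0,-4,0,1],[0,0,-4,0,1]],
  ],
)

```text
t: 0.4
position: [0.226, -0.501, 0.3422]
tool_rot: [0.978, 0.21, -0.0, -0.001]
force: [-0.7, -0.5, 0.8]
opening: 0.0855
finger_force: 0.0
```

The side view gives the board as 134x251 mm, centred at (0.524,-0.136) with yaw about 15.8°. The V jaw is toward world +y, so the seat is near (0.505,-0.069) and the knob near (0.543,-0.204). Next, move above the holder for a close look.

carry_out(
  series=[
    [[4.2,-2.1,0,0,1],[4.2,-2.1,0,0,1],[4.2,-2.1,0,0,1],[4.2,-2.1,0,0,1],[4.2,-2.1,0,0,1],[4.2,-2.1,0,0,1],[4.2,-2.1,0,0,1],[4.2,-2.1,0,0,1],[4.2,-2.1,0,0,1],[2.0,-2.0,0,0,1],[0,0,0,0,1],[0,0,0,0,1]],
  ],
)

```text
t: 1.6
position: [0.503, -0.1469, 0.341]
tool_rot: [0.978, 0.211, -0.0, -0.0]
force: [-0.6, 0.0, 0.4]
opening: 0.0852
finger_force: 0.0
```

Run:
```python
from h import *
s=bot.observe(); print(s["position"],s["tool_rot"],s["qpos"])
w=grab("wrist"); save(w,"w1.png"); np.savez("w1.npz",W=w["W"],p=w["pixels"])
p=near(w["W"],(.52,-.13),.2,.008,.016); print(len(p),cv2.minAreaRect(p[:,:2].astype(np.float32)))
p=near(w["W"],(.543,-.204),.06,.085,.1); print(len(p),cv2.minAreaRect(p[:,:2].astype(np.float32)),np.median(p[:,2]))
R=w["R"];print("cam",-R.T@w["t"],R[2])
```

```text
[ 0.50300274 -0.14694108  0.34095215] [ 9.77507618e-01  2.10899827e-01 -3.33061257e-04 -9.61188629e-05] [-3.54028314e-01  1.81677794e-01  1.41544687e+00 -1.95368913e-04
  1.54513322e+00  7.91782265e-01]
8264 ((0.5258968472480774, -0.143721804022789), (0.1338098794221878, 0.24978239834308624), 15.992738723754883)
601 ((0.5465540885925293, -0.2051323652267456), (0.016294296830892563, 0.06949817389249802), 82.25292205810547) 0.09309581063427827
cam [ 0.57827257 -0.11286603  0.48433456] [-0.2958166  -0.13284529 -0.9459623 ]
```

View pics/w1.png

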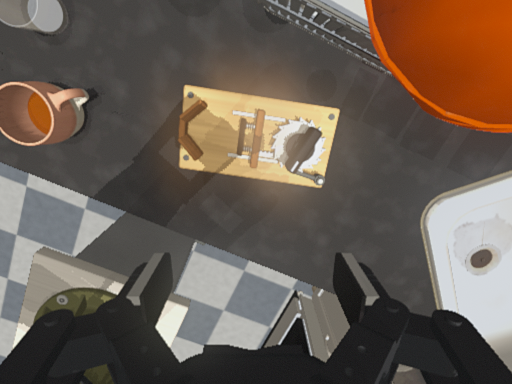

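The wrist view shows the holder with the V jaw at the left (190,130) and the knob at (300,148), at tooth 1: the bar is at -7.75° against the board's 16°. The knob is at (0.5466,-0.2051), so the seat is (0.508,-0.0705). The mug is at (40,112) and the glass at (35,12). Next, go above the jar.

carry_out(
  series=[
    [[1.5,-4.4,0,0,1],[1.5,-4.4,0,0,1],[1.5,-4.4,0,0,1],[1.5,-4.4,0,0,1],[1.5,-4.4,0,0,1],[1.5,-4.4,0,0,1],[1.5,-4.4,0,0,1],[1.5,-4.4,0,0,1],[1.5,-4.4,0,0,1],[1.5,-4.4,0,0,1]],
  ],
)

```text
t: 2.65
position: [0.4589, 0.3162, 0.3414]
tool_rot: [0.978, 0.209, 0.0, 0.0]
force: [1.4, -0.5, -0.1]
opening: 0.0855
finger_force: 0.0
```

carry_out(
  series=[
    [[0,0,1,-0.142,1],[0,0,1,-0.142,1],[0,0,1,-0.142,1],[0,0,1,-0.142,1],[0,0,1,-0.142,1],[0,0,1,-0.142,1],[0,0,1,-0.142,1],[0,0,1,-0.142,1],[0,0,1,-0.142,1],[0,0,1,-0.142,1],[0,0,0,0,1]],
  ],
)

```text
t: 3.75
position: [0.4591, 0.3142, 0.2401]
tool_rot: [0.604, 0.797, -0.001, -0.0]
force: [-0.1, 0.7, -0.7]
opening: 0.0849
finger_force: 0.0
```

```bash
cat >> h.py <<'E'
from scipy.spatial.transform import Rotation
def rel(x,y,z):
    "shift to world point in tool axes, cm"
    s=bot.observe(); R=Rotation.from_quat(s["tool_rot"])
    print("t",round(s["t"],2),"pos",s["position"].round(4),"psi",round(np.arctan2(R.as_matrix()[1,0],R.as_matrix()[0,0]),4),"q",s["qpos"].round(2))
    return (R.inv().apply(np.array([x,y,z])-s["position"])*100).round(2)
E
python3 - <<'E'
from h import *
w=grab("wrist"); save(w,"w2.png")
p=near(w["W"],(.457,.318),.055,.08,.092); c=circ(p[:,:2]); print(len(p),c,np.median(p[:,2]))
print(rel(c[0],c[1],.046))
q=near(w["W"],(.457,.318),.11,.03,.12); q=q[np.hypot(q[:,0]-c[0],q[:,1]-c[1])>.037]
print(len(q), q[::max(1,len(q)//12)].round(3))
E
```

```text
2672 [0.4575 0.3171 0.0325] 0.0860125358919962
t 3.8 pos [0.4592 0.3146 0.2411] psi 1.8393 q [ 0.53  0.31  1.49 -0.    1.35  0.27]
[ 0.29 -0.08 19.51]
2496 [[0.478 0.426 0.077]
 [0.491 0.417 0.087]
 [0.495 0.411 0.086]
 [0.51  0.407 0.085]
 [0.558 0.344 0.065]
 [0.541 0.329 0.058]
 [0.539 0.324 0.062]
 [0.539 0.317 0.064]
 [0.538 0.309 0.059]
 [0.542 0.314 0.087]
 [0.542 0.306 0.086]
 [0.555 0.301 0.085]]
```

View pics/w2.png

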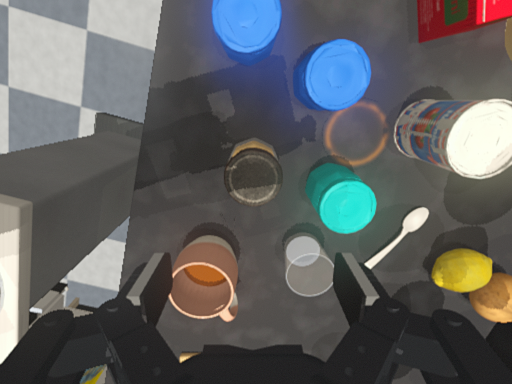

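The amber jar is at (253,175), i.e. (0.4575,0.3171) with radius 32.5 mm and top at 86 mm, which matches. Neighbours: turquoise (342,200), blue (335,75), mug (205,280), glass (308,265), all clear of the fingers. Next, descend and grip.

carry_out(
  series=[
    [[0.3,-0.1,3,0,1],[0,0,4,0,1],[0,0,4,0,1],[0,0,3.5,0,1],[0,0,2.5,0,1],[0,0,2,0,1],[0,0,1.1,0,1],[0,0,0,0,1],[0,0,0,0,-1],[0,0,0,0,-1],[0,0,0,0,-1],[0,0,0,0,-1],[0,0,0,0,-1],[0,0,0,0,-1],[0,0,0,0,-1],[0,0,0,0,-1]],
  ],
)

```text
t: 5.4
position: [0.458, 0.3186, 0.0427]
tool_rot: [0.605, 0.797, 0.001, 0.001]
force: [-1.2, -3.2, 11.9]
opening: 0.0648
finger_force: 63.2
```

carry_out(
  series=[
    [[0,0,-1,0,-1],[0,0,-2,0,-1],[0,0,-3,0,-1],[0,0,-3.5,0,-1],[0,0,-3.5,0,-1],[0,0,-3,0,-1],[0,0,0,0,-1]],
  ],
)

```text
t: 6.1
position: [0.4582, 0.319, 0.2058]
tool_rot: [0.604, 0.797, 0.004, 0.001]
force: [0.6, -0.0, -2.2]
opening: 0.0641
finger_force: 67.5
```

Run:
```python
from h import *
s=bot.observe(); print(s["force"],s["opening"],s["finger_force"])
print(rel(.5097,-.0763,.205))
b=grab("side");x,y,z=s["position"]
p=near(b["W"],(x,y),.045,.1,.26);print(len(p),p.min(0))
w=grab("wrist"); p=near(w["W"],(x,y),.05,z+.03,z+.055); print(len(p),p.min(0),p.max(0))
```

```text
[ 0.57935918 -0.03642038 -2.17566479] 0.06414950640864761 67.50896615325473
t 6.1 pos [0.4582 0.319  0.2058] psi 1.8434 q [0.54 0.34 1.54 0.   1.26 0.27]
[-39.46  -5.69  -0.06]
1269 [0.41378942 0.2882628  0.16251654]
17167 [0.40865079 0.28978121 0.23576735] [0.50449192 0.34954081 0.26075111]
```

carry_out(
  series=[
    [[-2,-0.3,0,0,-1],[-3.5,-0.5,0,0,-1],[-4,-0.6,0,0,-1],[-4,-0.6,0,0,-1],[-4,-0.6,0,0,-1],[-4,-0.6,0,0,-1],[-4,-0.6,0,0,-1],[-4,-0.5,0,0,-1],[-4,-0.5,0,0,-1],[-3.5,-0.5,0,0,-1],[-2.5,-0.5,0,0,-1],[0,0,0,0,-1],[0,0,0,0,-1]],
  ],
)

```text
t: 7.5
position: [0.5071, -0.0779, 0.1992]
tool_rot: [0.605, 0.796, -0.0, -0.001]
force: [-0.6, 0.1, -3.7]
opening: 0.0646
finger_force: 67.5
```

Run:
```python
from h import *
s=bot.observe(); print(s["force"],s["opening"],s["finger_force"])
print(rel(.5097,-.0763,.0563))
b=grab("side");w=grab("wrist"); save(w,"w3.png"); save(b,"b3.png")
x,y,z=s["position"]
for c in (b,w):
    p=near(c["W"],(x,y),.06,z-.06,z+.02);print(len(p),p.min(0),p.max(0))
    k=near(c["W"],(.5466,-.2051),.05,.088,.098); print(len(k),cv2.minAreaRect(k[:,:2].astype(np.float32)) if len(k)>5 else "")
    v=near(c["W"],(.508,-.05),.075,.04,.05); print("v46",len(v),v.min(0) if len(v) else "",v.max(0) if len(v) else "")
i=cv2.resize(b["pixels"][100:260,180:380],None,fx=2.5,fy=2.4)
cv2.imwrite("pics/m3.png",np.hstack([cv2.resize(w["pixels"],(440,384)),cv2.resize(i,(360,384))])[:,:,::-1])
```

```text
[-0.60771595  0.08060636 -3.70715834] 0.06462917796434234 67.46085957507603
t 7.5 pos [ 0.5071 -0.0779  0.1992] psi 1.8425 q [-0.22  0.25  1.66  0.    1.23 -0.5 ]
[ 0.06  0.32 14.29]
386 [ 0.46339932 -0.08918541  0.15652091] [ 0.54830922 -0.04041312  0.21901001]
40 ((0.5462865233421326, -0.20068930089473724), (0.015386410988867283, 0.06810358166694641), 82.9249496459961)
v46 55 [ 0.46126957 -0.12447853  0.04007429] [ 0.54854245 -0.01953358  0.0474412 ]
4028 [ 0.46083669 -0.08515593  0.1570307 ] [ 0.54843442 -0.04524817  0.21917157]
0 
v46 578 [ 0.45897909 -0.06830075  0.04000568] [ 0.54670499 -0.02118581  0.04696994]
```

View pics/m3.png

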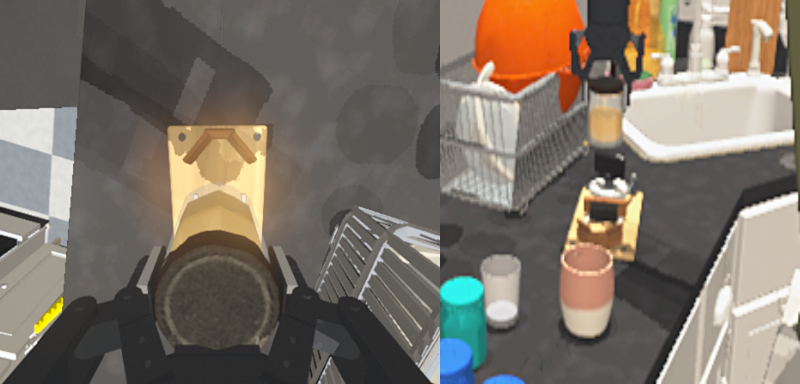

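The held jar hangs over the holder, with the V jaw in view ahead of it (wrist pane, 225,145), and its bottom is 42.5 mm below the TCP. Next, correct by 3 mm and lower.

carry_out(
  series=[
    [[0.1,0.3,2,0,-1],[0,0,3,0,-1],[0,0,3,0,-1],[0,0,2.5,0,-1],[0,0,1.5,0,-1],[0,0,1,0,-1],[0,0,0.7,0,-1],[0,0,0,0,-1],[0,0,0,0,-1]],
  ],
)

```text
t: 8.5
position: [0.5106, -0.0759, 0.0639]
tool_rot: [0.604, 0.797, 0.0, 0.0]
force: [0.1, -0.0, -3.3]
opening: 0.0646
finger_force: 67.4
```

Run:
```python
from h import *
s=bot.observe(); print(s["force"]); print(rel(.5097,-.0763,.0555))
w=grab("wrist");x,y,z=s["position"]
p=near(w["W"],(x,y),.06,z+.035,z+.05);print(circ(p[:,:2]),np.median(p[:,2]))
```

```text
[ 0.06026208 -0.04572228 -3.34291165]
t 8.5 pos [ 0.5106 -0.0759  0.0639] psi 1.844 q [-0.22  0.43  1.77  0.    0.94 -0.49]
[-0.01 -0.1   0.84]
[ 0.5083 -0.0697  0.0556] 0.1070288760185879
```

carry_out(
  series=[
    [[0,-0.1,0.4,0,-1],[0,0,0.3,0,-1],[0,0,0.15,0,-1],[0,0,0,0,-1],[0,0,0,0,-1]],
  ],
)

```text
t: 9.05
position: [0.5093, -0.0763, 0.0549]
tool_rot: [0.604, 0.797, -0.0, 0.0]
force: [-2.4, -0.7, 1.1]
opening: 0.0644
finger_force: 67.8
```

carry_out(
  series=[
    [[0,0,0,0,1],[0,0,0,0,1],[0,0,0,0,1],[0,0,0,0,1],[0,0,0,0,1],[0,0,0,0,1],[0,0,-1,0,1],[0,0,-2,0,1],[0,0,-3,0,1],[0,0,-4,0,1],[0,0,-4,0,1],[0,0,0,0,1]],
  ],
)

```text
t: 10.25
position: [0.5112, -0.0767, 0.2008]
tool_rot: [0.604, 0.797, 0.002, 0.004]
force: [-0.5, 0.6, -0.7]
opening: 0.0853
finger_force: 0.0
```

Run:
```python
from h import *
print(rel(.5466,-.2051,.2))
w=grab("wrist")
b=grab("side"); a=grab("scene")
for c in (w,b):
    p=near(c["W"],(.5097,-.0763),.05,.09,.105); print(len(p),circ(p[:,:2]) if len(p)>4 else "",np.median(p[:,2]))
    k=near(c["W"],(.5466,-.2051),.045,.088,.098); print(len(k),cv2.minAreaRect(k[:,:2].astype(np.float32)) if len(k)>5 else "")
save(w,"w4.png")
```

```text
t 10.25 pos [ 0.5112 -0.0767  0.2008] psi 1.8438 q [-0.22  0.25  1.66  0.    1.22 -0.49]
[-13.32  -0.05   0.14]
3702 [ 0.5086 -0.0778  0.0327] 0.09800179398962304
849 ((0.5460880398750305, -0.20419397950172424), (0.01649826020002365, 0.06970139592885971), 82.68437194824219)
129 [ 0.5094 -0.0747  0.0326] 0.09707406733824035
38 ((0.5457165241241455, -0.20147398114204407), (0.01756465993821621, 0.06910014152526855), 80.9551773071289)
```

The jar stands on the board at (0.5086,-0.0778) with its top at 98 mm. Next, go over the knob with the finger line across the bar.

carry_out(
  series=[
    [[-3,0,0,0,1],[-4,0,0,0,1],[-4,0,0,0,1],[-2.2,0,0,0,1],[0,0,0,-0.13,1],[0,0,0,-0.13,1],[0,0,0,-0.13,1],[0,0,0,-0.13,1],[0,0,0,-0.13,1],[0,0,0,-0.13,1],[0,0,0,-0.13,1],[0,0,0,-0.13,1],[0,0,0,-0.13,1],[0,0,0,0,1]],
  ],
)

```text
t: 11.8
position: [0.5445, -0.2032, 0.1934]
tool_rot: [0.063, 0.998, 0.0, -0.001]
force: [-0.2, -0.2, -0.5]
opening: 0.0854
finger_force: 0.0
```

Run:
```python
from h import *
w=grab("wrist")
k=near(w["W"],(.5466,-.2051),.045,.088,.098); r=cv2.minAreaRect(k[:,:2].astype(np.float32));print(len(k),r)
print(rel(.5463,-.2046,.059))
save(w,"w5.png")
```

```text
1234 ((0.5453053712844849, -0.20521536469459534), (0.0157124362885952, 0.06934115290641785), 83.25810241699219)
t 11.85 pos [ 0.5446 -0.2032  0.1936] psi 3.0111 q [-0.42  0.4   1.47 -0.    1.27 -1.86]
[-0.22 -0.12 13.46]
```

carry_out(
  series=[
    [[-0.2,-0.1,3,0,1],[0,0,4,0,1],[0,0,3,0,1],[0,0,2,0,1],[0,0,1.4,0,1],[0,0,0,0,1],[0,0,0,0,-1],[0,0,0,0,-1],[0,0,0,0,-1],[0,0,0,0,-1],[0,0,0,0,-1],[0,0,0,0,-1],[0,0,0,0,-1],[0,0,0,0,-1],[0,0,0,0,-1],[0,0,0,0,-1]],
  ],
)

```text
t: 13.45
position: [0.547, -0.2051, 0.0614]
tool_rot: [0.064, 0.998, -0.0, 0.0]
force: [-2.7, -2.5, 6.7]
opening: 0.0153
finger_force: 59.0
```

Gripped at 15 mm opening. Next, wind about 1 rad.

carry_out(
  series=[
    [[0,0,0,0.1,-1],[0,0,0,0.1,-1],[0,0,0,0.1,-1],[0,0,0,0.1,-1],[0,0,0,0.1,-1],[0,0,0,0.1,-1],[0,0,0,0.1,-1],[0,0,0,0.1,-1],[0,0,0,0.1,-1],[0,0,0,0.1,-1],[0,0,0,0,-1],[0,0,0,0,-1]],
  ],
)

```text
t: 14.65
position: [0.5471, -0.205, 0.0614]
tool_rot: [0.534, 0.845, -0.0, 0.001]
force: [-1.3, -3.1, 6.0]
opening: 0.0147
finger_force: 60.3
```

Run:
```python
from h import *
s=bot.observe();print(s["force"],s["ft_torque"],s["opening"])
rel(0,0,0)
b=grab("side");w=grab("wrist")
for c in (w,b):
    p=near(c["W"],(.5086,-.0765),.05,.09,.105); print(len(p),circ(p[:,:2]) if len(p)>4 else "")
```

```text
[-1.26250055 -3.07648965  6.0420549 ] [-0.30814602  0.31646174  0.32343012] 0.014706438001390616
t 14.65 pos [ 0.5471 -0.205   0.0614] psi 2.0139 q [-0.42  0.56  1.57 -0.    1.01 -0.86]
4596 [ 0.5159 -0.092   0.0254]
135 [ 0.5086 -0.0696  0.0339]
```

carry_out(
  series=[
    [[0,0,0,0.04,-1],[0,0,0,0,-1],[0,0,0,0,1],[0,0,0,0,1],[0,0,0,0,1],[0,0,0,0,1],[0,0,0,0,1],[0,0,0,0,1],[0,0,0,0,1],[0,0,-1,0,1],[0,0,-2,0,1],[0,0,-3,0,1],[0,0,-4,0,1],[0,0,-4,0,1],[0,0,0,0,1],[0,0,0,0,1]],
  ],
)

```text
t: 16.35
position: [0.5469, -0.2047, 0.2019]
tool_rot: [0.551, 0.834, 0.0, 0.001]
force: [-0.8, -0.4, -0.4]
opening: 0.0854
finger_force: 0.0
```

Run:
```python
from h import *
rel(0,0,0)
b=grab("side");w=grab("wrist");save(w,"w6.png")
for c in (w,b):
    p=near(c["W"],(.508,-.07),.05,.09,.105); print(len(p),circ(p[:,:2]) if len(p)>4 else "",np.median(p[:,2]))
    k=near(c["W"],(.5466,-.2051),.045,.088,.098); print(len(k),cv2.minAreaRect(k[:,:2].astype(np.float32)) if len(k)>5 else "")
```

```text
t 16.35 pos [ 0.5469 -0.2047  0.2019] psi 1.9738 q [-0.42  0.4   1.46  0.    1.28 -0.82]
5286 [ 0.5077 -0.0751  0.0326] 0.09804796889587206
1180 ((0.5459350943565369, -0.20459917187690735), (0.016018066555261612, 0.06930656731128693), 34.80694580078125)
129 [ 0.5075 -0.0712  0.0339] 0.09698839392069096
32 ((0.5473117232322693, -0.20358051359653473), (0.015908151865005493, 0.07119201123714447), 34.94402313232422)
```

View pics/w6.png

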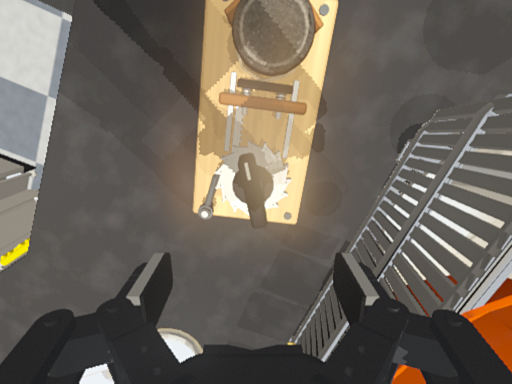

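The bar is at -55.2°, so the ratchet is at 1.24 rad: tooth 3, with the pawl holding. Next, check the jar's fit in the V from straight above.

carry_out(
  series=[
    [[4,0,-1,0,1],[4,0,-1,0,1],[2,0,-1,0,1],[0,0,-1,0,1],[0,0,0,0,1],[0,0,0,0,1]],
  ],
)

```text
t: 17.05
position: [0.5077, -0.1134, 0.24]
tool_rot: [0.552, 0.834, -0.0, -0.0]
force: [0.1, -0.7, -0.9]
opening: 0.0855
finger_force: 0.0
```

Run:
```python
from h import *
rel(0,0,0)
w=grab("wrist");save(w,"w7.png")
W=w["W"]; th=np.deg2rad(16); O=np.array([.5466-.07*np.sin(th),-.2051+.07*np.cos(th)])
def H(p): d=p[:,:2]-O; return np.c_[d@[np.cos(th),np.sin(th)],d@[-np.sin(th),np.cos(th)],p[:,2]]
p=near(W,(.508,-.073),.05,.094,.102); c=circ(p[:,:2]); print("jar holder xy",H(np.array([[c[0],c[1],0]])).round(4),c[2])
k=near(W,(.5466,-.2051),.045,.088,.098); r=cv2.minAreaRect(k[:,:2].astype(np.float32)); print("knob",H(np.array([[*r[0],0]])).round(4),r[2])
h=H(near(W,O,.16,.038,.05))
pad=h[(abs(h[:,0])<.026)&(h[:,1]>0)&(h[:,1]<.06)]; print("pad y",np.percentile(pad[:,1],[1,50,99]).round(4),len(pad))
v=h[(h[:,1]>.06)]
for x in range(-40,45,8):
    q=v[abs(v[:,0]-x/1e3)<.003]
    if len(q): print(x,q[:,1].min().round(4),q[:,1].max().round(4))
g=near(W,(.508,-.073),.08,.008,.016)
```

```text
t 17.05 pos [ 0.5077 -0.1134  0.24  ] psi 1.9731 q [-0.29  0.23  1.59 -0.    1.32 -0.69]
jar holder xy [[-0.0015  0.0673  0.    ]] 0.0323
knob [[-0.0003 -0.0691  0.    ]] 35.03239059448242
pad y [0.0069 0.0143 0.0298] 455
-40 0.0829 0.0982
-32 0.0724 0.1046
-24 0.093 0.1132
-16 0.0952 0.116
-8 0.0982 0.1
0 0.1012 0.1149
16 0.1049 0.116
24 0.0946 0.1121
32 0.0888 0.1053
40 0.0822 0.0963
```

View pics/w7.png

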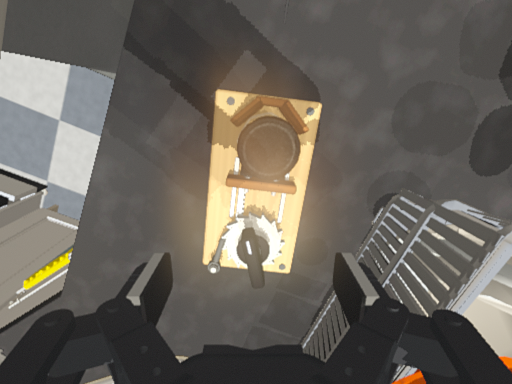

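The jar (268,148) sits upright in the V with the pad against it, within about 3.5 mm of the seat. The knob is at tooth 3 and the gripper is clear, so I'm handing in.

```bash
python3 -c "
from h import *
print(ticket.sign_off())"
```

```text
the job is handed in; nothing more can be done
None
```

The job is handed in; the sign-off gave no verdict. By the camera, the honey jar stands upright in the V jaw about 3.5 mm from the seat, the ratchet held at about 1.24 rad (third tooth) after I let go, and I did not touch the mug or small glass; I could not measure the pad's grip force directly.

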